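Ink the hand stamp and hold it on the order slip

TASK

Take the hand stamp by its handle, press its foot flat on the middle of the open ink pad, then bring it over to the order slip clipped on the sprung stamping rest and press it upright inside the oblong printed frame, square with the frame (either way round). Press lightly, so that the rest's platform sinks about half of its 10 mm travel and never to the bottom, and finish like that: still gripping the stamp and holding it pressed there, without letting go. Do not press the stamp on the slip outside that frame, and leave the other things on the worktop where they are.

Things in the scene. Friction and masses are not known exactly. Their poses are not given: they have to be found in the camera images.
- stamp: Hand stamp, 70 mm tall, loose, about 45 g, standing upright: dark oblong foot, 24 mm (its x) by 44 mm (its y), 15 mm high; red turned handle: neck 14 mm thick from 15 to 33 mm up, then a round knob up to 22 mm thick from 33 to 70 mm (grip it about 52 mm up). Origin at the centre of the underside of the foot, z up along the handle.
- ink_pad: Blue ink pad fixed to the worktop, lid open, 62 mm (its x) by 92 mm (its y), left or right of the stamping rest. Origin at the centre of its underside; the rigid pad face is 9 mm higher. The lid stands up along the +x edge, leaning back, top about 70 mm above the worktop. Middle: stamp centred within 12 mm in x, 22 mm in y.
- stamp_rest: Sprung stamping rest fixed to the worktop: grey tray 120 mm (its x) by 184 mm (its y), rim 28 mm high. In it a platform 104 x 168 mm with a white slip 90 x 150 mm, face 34 mm above the worktop, held at the +y end by a steel clip up to 7 mm high. A round printed frame, 32 mm across, 24 mm to +y of the centre, is not to be stamped. Origin: centre of the underside.
- slip_frame (a point): Centre of the oblong printed frame (thin dark lines, 41 mm along x by 61 mm along y) on the face of the slip, 36 mm from the rest's centre towards its -y end; it sinks with the platform. x along the frame's short side, y along its long side, z up.
- platform (a joint): How far the platform has sunk, m: 0 at rest at the top, 0.010 at the bottom. It is a spring: it begins to move at about 0.5 N and then takes 1.5 N per mm (about 8 N at half way, 15.5 N at the bottom).
- glue_stick: Upright glue stick beside the stamp, a plain round tube 25 mm thick and 96 mm tall with a cap; loose, a bystander. Origin at the centre of its underside.
- tape_measure: Yellow round tape measure, 58 mm across, 22 mm high, loose bystander near the front left. Origin under its case, about 6 mm from the case's centre.
- pen_blue: Thin white pen, 145 mm long along its y, 9 mm thick, lying loose near the front edge at the left, a bystander. Origin under its middle.
- usb_stick: Small red memory stick, 54 x 18 x 8 mm, lying loose near the front edge at the right, a bystander. Origin under its middle.
Things that resemble listed ones, but are neither listed nor needed, are in the scene too. Of the things that look like the ink_pad, the larger one is meant.

How it is judged:
On the way:
1. the gripped stamp is pressed flat on the middle of the ink pad (contact force between the fingers and stamp above 2 N and contact force between stamp and ink_pad above 1.5 N and x of stamp in the frame of ink_pad between -0.014 and 0.014 m and y of stamp in the frame of ink_pad between -0.024 and 0.024 m and angle between stamp's own z axis and vertical below 0.15 rad), for 0.2 s.
At the end, for the whole second after the job is handed in: Stamp still gripped and pressed in the oblong frame: within 6 mm of its centre along each side, within 0.12 rad of its long side (either way round), upright within 0.10 rad, platform sunk 2.5 to 7.5 mm, 2 to 15 N on the rest, stamp at rest and off the ink pad (contact force between the fingers and stamp above 2 N and x of stamp in the frame of slip_frame between -0.006 and 0.006 m and y of stamp in the frame of slip_frame between -0.006 and 0.006 m and angle between the y axis of stamp and the y axis of slip_frame, either way round below 0.12 rad and angle between stamp's own z axis and vertical below 0.1 rad and value of joint platform between 0.0025 and 0.0075 m and contact force between stamp and stamp_rest between 2 and 15 N and contact force between stamp and ink_pad below 0.05 N and linear speed of stamp below 0.01 m/s); the arm keeps its last pose, push and grip.
It fails at once if the platform is pressed to the bottom (value of joint platform above 0.0095 m).
It fails at once if the stamp is pressed on the rest or slip away from the oblong frame (contact force between stamp and stamp_rest above 1.5 N and horizontal distance between stamp and slip_frame above 0.02 m).
It fails at once if a bystander is pushed more than 25 mm or the glue stick is knocked over (distance of any of glue_stick, tape_measure, pen_blue, usb_stick from where it was at the start of the episode above 0.025 m or angle between glue_stick's own z axis and vertical above 0.6 rad).
It also fails if it takes over 58 s, if anything falls off the work surface, if the arm or the gripper's body presses on something with over 40 N, if the wrist force passes 120 N, or if a joint passes its speed limit or range.

ROBOT

A 6-joint arm with a two-finger parallel gripper is mounted at the origin on a cart in front of the work surface, level with it; the furniture and walls round the work are solid. World frame = base frame: x ahead of the robot, y to its left, z up, the work surface at z = 0. Lengths are in m, angles in rad, forces in N, time in s.
With the tool pointing down it reaches from about 0.425 to 0.95 m from the base axis. Payload 3.5 kg.
Tool frame: the origin (TCP) lies at the very end of the fingers, on their centre line; the grasp point (between the pads) lies 19 mm behind it; z points along the fingers, y is the line along which they close (so a half turn about z gives the same grasp; the last joint's range is limited). The gripper opens to 85 mm and grips with 20 to 120 N. Pads are 22 mm wide; open, the fingers measure 114 mm over their backs; the gripper's body (76 mm by 85 mm) begins 54 mm behind the grasp point. The pads swing forward as they close: fully open they stand 13 mm farther back than shut.
Start: joints at [1.115, 0.286, 1.577, -0, 1.279, -0.15], TCP at [0.203, 0.644, 0.231] pointing down, gripper open.
Joint ranges: [-2.77, 2.77], [-0.9, 2.22], [0.21, 2.48], [-1.53, 4.67], [0.24, 2.81], [-2.84, 2.84]. Speed limits (rad/s): [2.79, 2.79, 3.14, 3.14, 3.14, 3.14].

INTERFACE

Orientations are given as a unit quaternion [x, y, z, w].
In Python, from plant import get_state, read_camera, sign_off, recognise gives the robot as it stands.
- The arm moves only by the tool arm_command, never from a script. Its argument "steps" is a list of rows, each an object with "translation": the shift along the tool's x, y, z scaled (see below), a list of three; "twist": the turn, a rotation vector about the tool's x, y, z scaled (see below), a list of three; "fingers": the opening, from -1 (shut) to 1 (fully open). In form: [{"translation": [x, y, z], "twist": [rx, ry, rz], "fingers": fingers}, ...]. A call has 1 to 5 rows; each row is the pose to reach, as a shift and turn from the pose commanded when the call began, along the tool's axes at that moment; what a row does not reach only later rows make up. The controller multiplies each number of a shift by 75 cm and each number of a turn by 60 degrees. A row lasts 1/8 s, in which the tool goes at most 62.5 mm and 10.7 degrees, less where a joint would pass 70% of its speed; a pose out of reach is approached as far as the arm can. A call with a number of a shift or a turn outside -1 to 1 is refused whole. A call with a gripper value outside its range is refused whole. The fingers move at their own pace and stop on an object; "grip_force" is the grip in N (left out, the last holds). Time passes only in rows, so rows that repeat a pose let the fingers close. It gives the time, the measured TCP pose, the force, the opening and the grip force at its end, in the units of the state.
- get_state(): the state, without advancing time (a new reading comes with each control period).
- read_camera(name): name is "scene" or "top" or "wrist"; returns a dict with "pixels" (400x640x3 uint8, red, green, blue), "K" (3x3 intrinsics, pixels), "R" (3x3) and "t" (3): a world point X has camera coordinates R X + t; the wrist camera has in their place "T_tool_cam" (4x4, takes a point from camera to tool coordinates, whose origin is the TCP and whose axes are the flange's). Camera axes: x right, y down, z forward; pixel columns grow to the right and rows downward; lengths in m; the calibration is good to about 2 mm. The wrist camera is an equidistant fisheye: a pixel r from the principal point sees the ray r / f radians off the axis. A picture is of the moment at which its call begins: read the wrist's pose just before it. There is no depth.
- sign_off(): hands the job in; it is judged then, once.
Trained networks look in a picture, given as the dict that the camera call returned (one of the last four; its "shot" number tells which), for a name from the list of things; names that differ only in an ending like _2 or _b are one class to them, and where a whole thing is asked for, a point or a joint stands for the part that bears it (a point fixed in the world has none). Each returns a list of dicts, best first, with "conf" (0 to 1); they miss things now and then, are a little off and sometimes report something else, mostly with a low value. They report only what shows in the picture. A call takes as long as a camera call. They do not tell look-alikes from the thing itself.
- recognise(picture, query): "point" ([row, column] in pixels, amid what is visible of it).
The state is a dict: "time": time; "qpos": joint angles; "dq": joint speeds; "joint_efforts": joint torques, N m; "eef_pos": TCP position; "tcp_rot": TCP orientation; "contact_force": force on the tool from outside, world axes, zero at the start; "wrist_torque": the same for the moment, N m; "opening": opening from 0.0 (shut) to 1.0 (fully open); "finger_force": force on a finger pad.
Only numpy, scipy, OpenCV 4.12 (cv2) and the standard library are available. Lean on these libraries where they do the work, as an engineer would, in place of code of your own. Each camera call takes 0.05 s, during which the arm holds its last target. There are 200 camera calls.

## Working session

There is one attempt and no reset: what is moved stays moved. The work goes in short steps, Python scripts to look and compute and a tool call to move; the robot and the scene stay as the last step left them, time stands still between calls to the robot, and variables do not carry over. Pictures are saved under pics/ and viewed, at most 10 in all, crops included, and the job is handed in when it is done.

Besides the shell and the picture viewer there is one more tool, called after "Emit:" in YAML: its name, and indented under it one key for each argument. arm_command: Moves the arm, as the interface text tells. Shifts and turns lie within -1 to 1; 1 stands for 75 cm of shift or 60 degrees of turn. Its arguments: {"type":"object","properties":{"steps":{"type":"array"},"grip_force":{"type":"number"}},"required":["steps"]}

```bash
ls; mkdir -p pics
cat > h.py <<'E'
import numpy as np,cv2
from plant import *
from scipy.spatial.transform import Rotation as Rn
def ray(p,uv):
    K=np.array(p["K"]);R=np.array(p["R"]);t=np.array(p["t"])
    d=R.T@np.linalg.solve(K,[uv[0],uv[1],1.]);return -R.T@t,d
def at(p,uv,z):
    o,d=ray(p,uv);return o+d*(z-o[2])/d[2]
def proj(p,X):
    c=np.array(p["R"])@np.array(X)+np.array(p["t"]);q=np.array(p["K"])@c;return q[:2]/q[2]
E
python3 - <<'E'
from h import *
s=get_state();print(s)
for n in("top","scene"):
    p=read_camera(n);cv2.imwrite(f"pics/{n}0.png",p["pixels"][:,:,::-1])
    print(n,np.round(p["t"],3),np.round(-np.array(p["R"]).T@p["t"],3))
    for q in("stamp","ink_pad","stamp_rest","glue_stick","tape_measure","pen_blue","usb_stick"):
        for r in recognise(p,q)[:3]:
            if r["conf"]>.2: print(q,round(r["conf"],2),np.round(r["point"]),np.round(at(p,r["point"][::-1],.02),3))
E
```

```text
pics
{'time': 0.0, 'qpos': array([ 1.11501374e+00,  2.87156469e-01,  1.57819093e+00, -1.72231235e-05,
        1.27859084e+00, -1.49998064e-01]), 'dq': array([-0.0008077 ,  0.00092966, -0.00071071,  0.00139512, -0.0014422 ,
        0.00085034]), 'joint_efforts': array([ 2.45199453e-04, -4.05980551e+01, -2.92619938e+01, -1.21534349e-04,
        6.05731897e-03, -6.01343316e-06]), 'eef_pos': array([0.20288311, 0.6430951 , 0.22994577]), 'tcp_rot': array([ 1.52294723e-01,  9.88334428e-01, -1.12186680e-03, -3.41953326e-04]), 'contact_force': array([ 0.40034863, -0.24906769,  0.23071174]), 'wrist_torque': array([-0.02703314, -0.02629603,  0.0390818 ]), 'finger_force': 0.0, 'opening': 1.0007854950483561}
top [0.023 0.442 1.164] [0.371 0.046 1.188]
stamp 0.52 [188. 305.] [0.471 0.045 0.02 ]
ink_pad 0.77 [201. 411.] [ 0.436 -0.263  0.02 ]
ink_pad 0.72 [171. 375.] [ 0.524 -0.159  0.02 ]
ink_pad 0.54 [192. 306.] [0.462 0.041 0.02 ]
stamp_rest 0.9 [193. 306.] [0.459 0.041 0.02 ]
stamp_rest 0.65 [188. 304.] [0.472 0.046 0.02 ]
glue_stick 0.5 [182. 180.] [0.49  0.403 0.02 ]
tape_measure 0.69 [217. 167.] [0.39 0.44 0.02]
scene [0.445 0.016 1.582] [0.556 1.396 0.664]
stamp 0.73 [230. 307.] [0.522 0.226 0.02 ]
ink_pad 0.6 [186. 301.] [ 0.534 -0.129  0.02 ]
ink_pad 0.6 [177. 326.] [ 0.433 -0.218  0.02 ]
ink_pad 0.49 [233. 306.] [0.526 0.246 0.02 ]
stamp_rest 0.9 [209. 320.] [0.473 0.075 0.02 ]
stamp_rest 0.6 [229. 307.] [0.52  0.222 0.02 ]
tape_measure 0.88 [271. 359.] [0.389 0.452 0.02 ]
pen_blue 0.49 [244. 355.] [0.381 0.313 0.02 ]
```

Run:
```python
import cv2
a=cv2.imread("pics/top0.png");b=cv2.imread("pics/scene0.png")
cv2.imwrite("pics/t1.png",cv2.resize(a[120:270,140:460],(800,375),interpolation=cv2.INTER_CUBIC))
cv2.imwrite("pics/s1.png",cv2.resize(b[130:310,230:450],(733,600),interpolation=cv2.INTER_CUBIC))
```

```text
(no output)
```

View pics/t1.png

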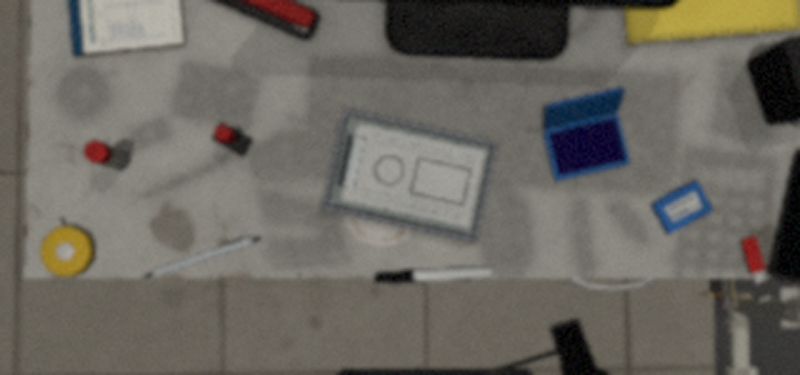

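View pics/s1.png

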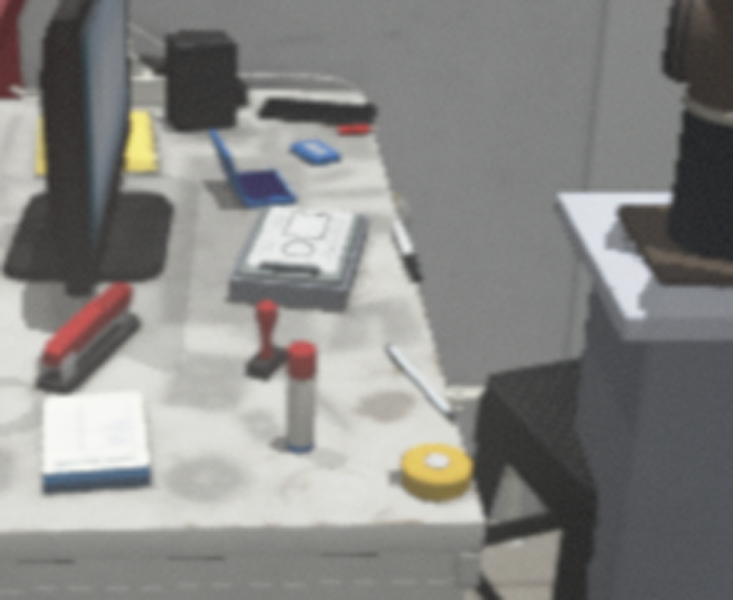

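The top crop shows three things that matter:
- The stamp's red knob is at full pixel (row 173, col 230), with its dark foot at about (176, 235). The glue stick is at (181, 179).
- The rest is in the middle, with its oblong frame at about (192, 316), on the robot's right-hand side.
- There are two ink pad candidates. The open one with its lid up is at (178, 375), and a smaller closed blue case is at (202, 413). The open one fits because it is larger, dark-faced and has a lid.

Next I'll work out coarse positions.

Run:
```python
from h import *
p=read_camera("top")
f=lambda x,y:((x+.5)/2.5-.5+140,(y+.5)/2.5-.5+120)
for n,z,c in [("knob",.065,(225,132)),("foot",.008,(238,144)),("glue",.096,(96,151)),
  ("frame",.034,(417,158)),("frame",.034,(471,164)),("frame",.034,(464,204)),("frame",.034,(412,194)),("round",.034,(389,170)),
  ("pad",.009,(549,130)),("pad",.009,(616,119)),("pad",.009,(627,163)),("pad",.009,(556,178)),
  ("rim",.028,(349,112)),("rim",.028,(494,144)),("rim",.028,(474,238)),("rim",.028,(325,206))]:
    print(n,np.round(at(p,f(*c),z),4))
w=read_camera("wrist");print(w["K"],w["T_tool_cam"])
```

```text
knob [0.5117 0.2532 0.065 ]
foot [0.5048 0.2484 0.008 ]
glue [0.4869 0.3856 0.096 ]
frame [0.4862 0.0395 0.034 ]
frame [ 0.4794 -0.0224  0.034 ]
frame [ 0.4335 -0.0143  0.034 ]
frame [0.4449 0.0452 0.034 ]
round [0.4723 0.0715 0.034 ]
pad [ 0.522  -0.1157  0.009 ]
pad [ 0.5352 -0.1948  0.009 ]
pad [ 0.4832 -0.2072  0.009 ]
pad [ 0.4654 -0.1235  0.009 ]
rim [0.5399 0.1179 0.028 ]
rim [ 0.5031 -0.0493  0.028 ]
rim [ 0.3948 -0.026   0.028 ]
rim [0.4313 0.1448 0.028 ]
[[309.70691629   0.         316.38949027]
 [  0.         309.70691629 201.12047655]
 [  0.           0.           1.        ]] [[ 7.32794649e-04 -9.50330246e-01 -3.11242488e-01  8.00547907e-02]
 [ 9.99999591e-01  8.61118969e-04 -2.74875876e-04  1.29839068e-03]
 [ 5.29239670e-04 -3.11242160e-01  9.50330489e-01 -1.42464984e-01]
 [ 0.00000000e+00  0.00000000e+00  0.00000000e+00  1.00000000e+00]]
```

Emit:
arm_command:
  steps:
    - {"translation": [-0.32,-0.23,0.0],"twist": [0,0,0],"fingers": 1}
    - {"translation": [-0.32,-0.23,0.0],"twist": [0,0,0],"fingers": 1}
    - {"translation": [-0.32,-0.23,0.0],"twist": [0,0,0],"fingers": 1}
    - {"translation": [-0.32,-0.23,0.0],"twist": [0,0,0],"fingers": 1}
    - {"translation": [-0.32,-0.23,0.0],"twist": [0,0,0],"fingers": 1}

```text
time: 1.52
eef_pos: [0.3814, 0.4049, 0.2316]
tcp_rot: [0.153, 0.988, 0.0, 0.0]
contact_force: [-0.1, -0.2, -0.0]
opening: 1.001
finger_force: 0.0
```

Emit:
arm_command:
  steps:
    - {"translation": [-0.21,-0.15,0.04],"twist": [0,0,0],"fingers": 1}
    - {"translation": [-0.21,-0.15,0.04],"twist": [0,0,0],"fingers": 1}
    - {"translation": [-0.21,-0.15,0.04],"twist": [0,0,0],"fingers": 1}
    - {"translation": [-0.21,-0.15,0.04],"twist": [0,0,0],"fingers": 1}
    - {"translation": [-0.21,-0.15,0.04],"twist": [0,0,0],"fingers": 1}

```text
time: 2.15
eef_pos: [0.4965, 0.2521, 0.2013]
tcp_rot: [0.153, 0.988, 0.0, -0.0]
contact_force: [-0.6, 0.4, -1.0]
opening: 1.002
finger_force: 0.0
```

```bash
cat >> h.py <<'E'
def fish(w,s,uv,z):
    K=np.array(w["K"]);d=(np.array(uv,float)-K[:2,2])/K[0,0];r=np.hypot(*d)
    v=np.r_[d/r*np.sin(r),np.cos(r)] if r>0 else np.array([0,0,1.])
    T=np.array(w["T_tool_cam"]);R=Rn.from_quat(s["tcp_rot"]).as_matrix()
    o=R@T[:3,3]+s["eef_pos"];v=R@T[:3,:3]@v;return o+v*(z-o[2])/v[2]
def fproj(w,s,X):
    K=np.array(w["K"]);T=np.array(w["T_tool_cam"]);R=Rn.from_quat(s["tcp_rot"]).as_matrix()
    c=T[:3,:3].T@(R.T@(np.array(X)-s["eef_pos"])-T[:3,3]);h=np.hypot(c[0],c[1]);a=np.arctan2(h,c[2])
    return K[:2,2]+K[0,0]*a*c[:2]/h
def ortho(w,s,c,half,z,ppm=2000):
    # top-down rectified view at height z: right = world -y, up = world +x
    n=int(2*half*ppm);m=np.zeros((n,n,2),np.float32)
    for i in range(n):
        for j in range(n): m[i,j]=fproj(w,s,[c[0]+half-(i+.5)/ppm,c[1]+half-(j+.5)/ppm,z])
    return cv2.remap(w["pixels"][:,:,::-1].copy(),m,None,cv2.INTER_CUBIC)
E
python3 - <<'E'
from h import *
s=get_state();w=read_camera("wrist")
print(s["time"],s["eef_pos"],s["tcp_rot"],s["qpos"])
np.savez("w1.npz",**{k:np.array(w[k]) for k in("pixels","K","T_tool_cam")},eef_pos=s["eef_pos"],tcp_rot=s["tcp_rot"])
for r in recognise(w,"stamp"):print(r, fish(w,s,r["point"][::-1],.02))
a=ortho(w,s,[.505,.25],.07,.0,4000)
cv2.imwrite("pics/w1.png",w["pixels"][:,:,::-1])
b=np.zeros((560,1200,3),np.uint8);b=cv2.resize(w["pixels"][:,:,::-1],(400,250))
c=np.zeros((560,800,3),np.uint8);c[:400,:400]=cv2.resize(a,(400,400));c[:250,400:]=b
a2=ortho(w,s,[.505,.25],.04,.015,3750);c[260:560,500:800]=a2
cv2.imwrite("pics/w1c.png",c)
E
```

```text
2.15 [0.49649735 0.25207045 0.20129633] [ 1.53002406e-01  9.88225762e-01  1.74602706e-04 -2.75664471e-04] [ 2.87321674e-01  5.39753644e-02  1.89792063e+00  5.93612213e-04
  1.19004628e+00 -9.76483847e-01]
{'point': [191.3, 324.4], 'conf': 0.76} [0.51343208 0.25715642 0.02      ]
```

View pics/w1c.png

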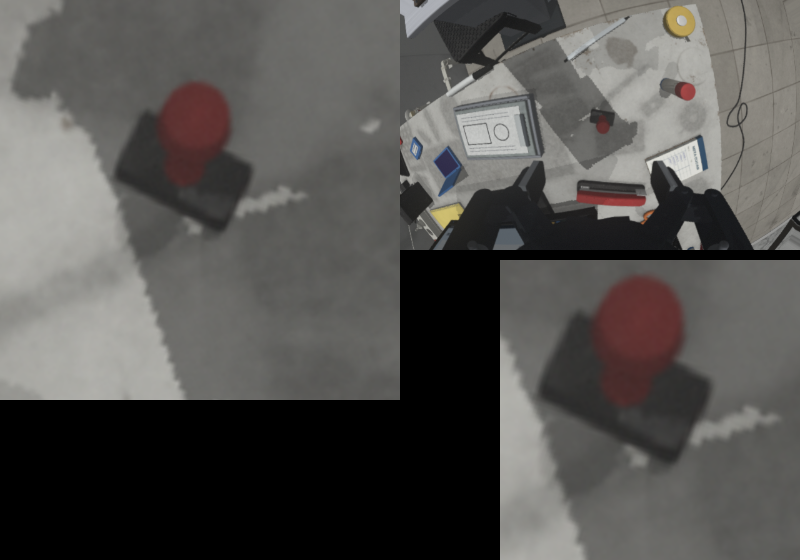

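The wrist view shows the stamp: in the rectified view the foot centre is at about (625, 383) in the collage, which is world (0.512, 0.2565), with its long side at about 62° to world x. I'll descend and grip.

Emit:
arm_command:
  steps:
    - {"translation": [-0.018,0.012,0.08],"twist": [0,0,0],"fingers": 1}
    - {"translation": [-0.018,0.012,0.15],"twist": [0,0,0],"fingers": 1}
    - {"translation": [-0.018,0.012,0.2],"twist": [0,0,0],"fingers": 0.2}
    - {"translation": [-0.018,0.012,0.224],"twist": [0,0,0],"fingers": 0.0}
    - {"translation": [-0.018,0.012,0.224],"twist": [0,0,0],"fingers": -0.2}

```text
time: 2.88
eef_pos: [0.511, 0.2576, 0.0327]
tcp_rot: [0.151, 0.988, -0.0, -0.001]
contact_force: [0.2, 0.2, -0.5]
opening: 0.406
finger_force: 0.0
```

Run:
```python
from h import *
s=get_state();w=read_camera("wrist");p=read_camera("scene")
print(s["time"],s["eef_pos"],s["tcp_rot"],s["opening"],s["contact_force"])
a=w["pixels"][100:400,160:480,::-1];b=p["pixels"][195:270,250:350,::-1]
c=np.zeros((375,800,3),np.uint8);c[:375,:400]=cv2.resize(a,(400,375));c[:300,400:]=cv2.resize(b,(400,300),interpolation=cv2.INTER_CUBIC)
cv2.imwrite("pics/g1.png",c)
z=np.load("w1.npz")
cc=np.zeros((480,800,3),np.uint8);S={k:z[k] for k in("eef_pos","tcp_rot")}
cc[:400,:400]=ortho(z,S,[.46,.03],.1,.034,2000);cc[:400,400:]=ortho(z,S,[.5,-.16],.1,.009,2000)
cv2.imwrite("pics/rp.png",cc)
```

```text
2.875 [0.51103526 0.25757153 0.03274114] [ 1.51477578e-01  9.88460289e-01 -3.55343948e-04 -8.21230218e-04] 0.40555432381461803 [ 0.2495828   0.23688607 -0.49515607]
```

View pics/g1.png

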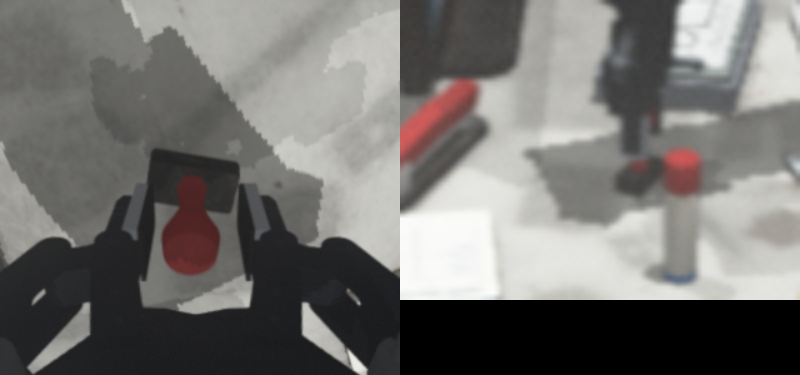

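View pics/rp.png

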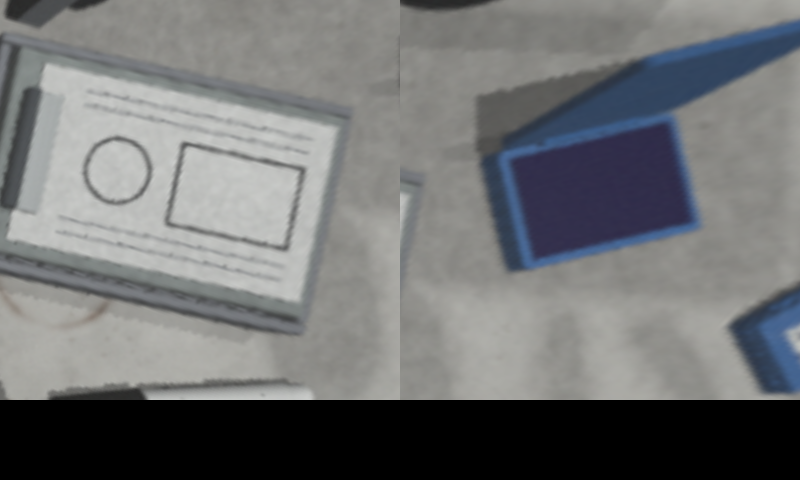

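The wrist crop shows the red knob centred between the fingers. The rectified views give:
- **Oblong frame:** centre at (235, 196), which is world (0.462, 0.012), with its long axis at 78.3°.
- **Pad face:** centre at about (601, 190), which is world (0.504, -0.160). The lid is on the +x side, and the smaller closed blue case is apart at the lower right.

Next I'll grip and lift.

Emit:
arm_command:
  steps:
    - {"translation": [0,0,0],"twist": [0,0,0],"fingers": -1}
    - {"translation": [0,0,0],"twist": [0,0,0],"fingers": -1}
    - {"translation": [0,0,0],"twist": [0,0,0],"fingers": -1}
    - {"translation": [0,0,0],"twist": [0,0,0],"fingers": -1}
    - {"translation": [0,0,0],"twist": [0,0,0],"fingers": -1}
  grip_force: 50

```text
time: 3.6
eef_pos: [0.5137, 0.2571, 0.0356]
tcp_rot: [0.152, 0.988, 0.001, 0.002]
contact_force: [-0.7, -0.9, 5.6]
opening: 0.222
finger_force: 48.7
```

Emit:
arm_command:
  steps:
    - {"translation": [0,0,-0.03],"twist": [0,0,0],"fingers": -1}
    - {"translation": [0,0,-0.08],"twist": [0,0,0],"fingers": -1}
    - {"translation": [0,0,-0.14],"twist": [0,0,-0.13],"fingers": -1}
    - {"translation": [0,0,-0.16],"twist": [0,0,-0.27],"fingers": -1}
    - {"translation": [0,0,-0.16],"twist": [0,0,-0.27],"fingers": -1}

```text
time: 4.22
eef_pos: [0.5131, 0.257, 0.1554]
tcp_rot: [0.012, 1.0, 0.001, 0.002]
contact_force: [0.4, -0.5, -0.4]
opening: 0.222
finger_force: 49.0
```

Run:
```python
from h import *
s=get_state();w=read_camera("wrist")
R=Rn.from_quat(s["tcp_rot"]).as_matrix();print(s["time"],s["eef_pos"],s["opening"],s["finger_force"],s["contact_force"],R.round(4))
np.savez("w2.npz",**{k:np.array(w[k]) for k in("pixels","K","T_tool_cam")},eef_pos=s["eef_pos"],tcp_rot=s["tcp_rot"])
zt=s["eef_pos"][2]-.033+.015
c=np.zeros((400,800,3),np.uint8);c[:,:400]=cv2.resize(w["pixels"][130:330,220:420,::-1],(400,400))
c[:,400:]=ortho(w,s,s["eef_pos"][:2],.05,zt,4000);cv2.imwrite("pics/g2.png",c)
d=lambda x,y:R.T@np.array([x,y,0]);e=s["eef_pos"]
print("to pad", (R.T@(np.array([.504,-.160,.15])-e)/.75).round(4))
```

```text
4.225 [0.51306796 0.25700998 0.1553627 ] 0.2216822028742035 49.007505560293794 [ 0.39500206 -0.49615349 -0.38983244] [[-0.9997  0.0249  0.004 ]
 [ 0.0249  0.9997  0.0013]
 [-0.004   0.0014 -1.    ]]
to pad [-0.0017 -0.5562  0.0064]
```

View pics/g2.png

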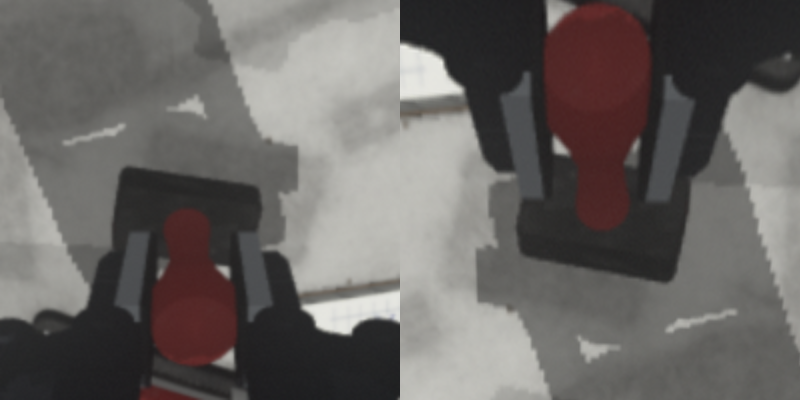

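The stamp is held upright. Its foot is centred under the TCP at about (605, 200) in the right panel, and its long axis is at 79°, which already matches the frame. On to the pad.

Emit:
arm_command:
  steps:
    - {"translation": [-0.002,-0.38,0],"twist": [0,0,0],"fingers": -1}
    - {"translation": [-0.002,-0.38,0],"twist": [0,0,0],"fingers": -1}
    - {"translation": [-0.002,-0.38,0],"twist": [0,0,0],"fingers": -1}
    - {"translation": [-0.002,-0.38,0],"twist": [0,0,0],"fingers": -1}
    - {"translation": [-0.002,-0.38,0],"twist": [0,0,0],"fingers": -1}

```text
time: 4.9
eef_pos: [0.5056, -0.0306, 0.1515]
tcp_rot: [0.014, 1.0, 0.0, -0.001]
contact_force: [0.3, -0.2, -0.6]
opening: 0.221
finger_force: 49.1
```

Emit:
arm_command:
  steps:
    - {"translation": [0,-0.08,0],"twist": [0,0,0],"fingers": -1}
    - {"translation": [0,-0.15,0],"twist": [0,0,0],"fingers": -1}
    - {"translation": [0,-0.176,0],"twist": [0,0,0],"fingers": -1}
    - {"translation": [0,-0.176,0.05],"twist": [0,0,0],"fingers": -1}
    - {"translation": [0,-0.176,0.08],"twist": [0,0,0],"fingers": -1}

```text
time: 5.52
eef_pos: [0.5024, -0.1591, 0.0904]
tcp_rot: [0.013, 1.0, 0.001, -0.002]
contact_force: [0.1, -0.4, -0.5]
opening: 0.217
finger_force: 49.1
```

Run:
```python
from h import *
s=get_state();w=read_camera("wrist")
R=Rn.from_quat(s["tcp_rot"]).as_matrix();print(s["time"],s["eef_pos"],s["qpos"],s["finger_force"],s["contact_force"],R.round(4))
c=np.zeros((400,800,3),np.uint8);c[:,:400]=cv2.resize(w["pixels"][130:330,220:420,::-1],(400,400))
c[:,400:]=ortho(w,s,s["eef_pos"][:2],.1,.009,2000);cv2.imwrite("pics/p1.png",c)
print("to pad", (R.T@(np.array([.504,-.160,.0445])-s["eef_pos"])/.75).round(4))
```

```text
5.525 [ 0.50236169 -0.1591324   0.09044797] [-4.99645869e-01  1.29311184e-01  2.04060914e+00  5.32948430e-04
  9.76102554e-01 -2.04564433e+00] 49.09833856858313 [ 0.08874126 -0.40010117 -0.54277935] [[-0.9997  0.0251 -0.0037]
 [ 0.0251  0.9997  0.0025]
 [ 0.0037  0.0024 -1.    ]]
to pad [-0.0024 -0.0012  0.0613]
```

View pics/p1.png

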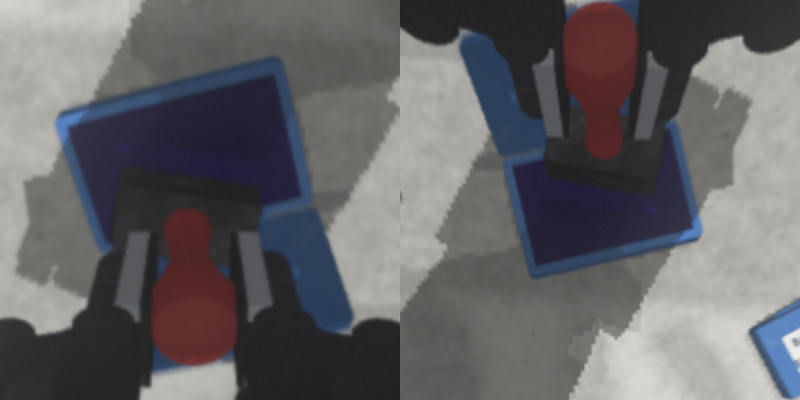

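The pad face is centred at (603, 199), right under the TCP at (600, 200). Pressing gently.

Emit:
arm_command:
  steps:
    - {"translation": [-0.001,-0.001,0.045],"twist": [0,0,0],"fingers": -1}
    - {"translation": [-0.001,-0.001,0.057],"twist": [0,0,0],"fingers": -1}
    - {"translation": [-0.001,-0.001,0.061],"twist": [0,0,0],"fingers": -1}
    - {"translation": [-0.001,-0.001,0.064],"twist": [0,0,0],"fingers": -1}
    - {"translation": [-0.001,-0.001,0.066],"twist": [0,0,0],"fingers": -1}

```text
time: 6.2
eef_pos: [0.5054, -0.1612, 0.0448]
tcp_rot: [0.012, 1.0, -0.0, 0.001]
contact_force: [-0.3, -0.9, 2.5]
opening: 0.222
finger_force: 49.6
```

Emit:
arm_command:
  steps:
    - {"translation": [0,0,0.002],"twist": [0,0,0],"fingers": -1}
    - {"translation": [0,0,0.004],"twist": [0,0,0],"fingers": -1}
    - {"translation": [0,0,0.004],"twist": [0,0,0],"fingers": -1}
    - {"translation": [0,0,0.004],"twist": [0,0,0],"fingers": -1}
    - {"translation": [0,0,0.004],"twist": [0,0,0],"fingers": -1}

```text
time: 6.82
eef_pos: [0.5068, -0.1622, 0.0445]
tcp_rot: [0.012, 1.0, -0.001, 0.002]
contact_force: [-2.6, -0.1, 12.2]
opening: 0.216
finger_force: 49.7
```

Pressed on the pad at about 12 N for over 0.3 s. Now I'll lift and carry it over the frame.

Emit:
arm_command:
  steps:
    - {"translation": [0,0,-0.06],"twist": [0,0,0],"fingers": -1}
    - {"translation": [0,0,-0.12],"twist": [0,0,0],"fingers": -1}
    - {"translation": [0.03,0.08,-0.12],"twist": [0,0,0],"fingers": -1}
    - {"translation": [0.05,0.16,-0.12],"twist": [0,0,0],"fingers": -1}
    - {"translation": [0.066,0.231,-0.12],"twist": [0,0,0],"fingers": -1}

```text
time: 7.45
eef_pos: [0.4586, 0.015, 0.1315]
tcp_rot: [0.012, 1.0, 0.0, 0.001]
contact_force: [1.3, 0.3, -0.2]
opening: 0.216
finger_force: 49.8
```

Emit:
arm_command:
  steps:
    - {"translation": [0,0,0.02],"twist": [0,0,0],"fingers": -1}
    - {"translation": [0,0,0.03],"twist": [0,0,0],"fingers": -1}
    - {"translation": [0,0,0.03],"twist": [0,0,0],"fingers": -1}

```text
time: 7.82
eef_pos: [0.4589, 0.0124, 0.1075]
tcp_rot: [0.012, 1.0, 0.0, -0.001]
contact_force: [0.2, -0.1, -0.7]
opening: 0.222
finger_force: 49.8
```

Run:
```python
from h import *
s=get_state();w=read_camera("wrist")
R=Rn.from_quat(s["tcp_rot"]).as_matrix();print(s["time"],s["eef_pos"],s["qpos"],s["contact_force"],R.round(4))
np.savez("w3.npz",**{k:np.array(w[k]) for k in("pixels","K","T_tool_cam")},eef_pos=s["eef_pos"],tcp_rot=s["tcp_rot"])
e=s["eef_pos"]
c=np.zeros((400,800,3),np.uint8);c[:,:400]=ortho(w,s,e[:2],.05,e[2]-.0355+.0,4000)
c[:,400:]=ortho(w,s,e[:2],.08,.034,2500);cv2.imwrite("pics/f1.png",c)
print("to frame", (R.T@(np.array([.462,.012,.0695])-e)/.75).round(4))
```

```text
7.825 [0.45891062 0.01243472 0.10752666] [-1.94378593e-01 -5.15868341e-02  2.19153796e+00 -2.74506217e-04
  1.00339907e+00 -1.74024095e+00] [ 0.20954328 -0.14440755 -0.67712405] [[-9.997e-01  2.480e-02 -1.800e-03]
 [ 2.480e-02  9.997e-01  1.000e-04]
 [ 1.800e-03  1.000e-04 -1.000e+00]]
to frame [-0.0042 -0.0005  0.0507]
```

View pics/f1.png

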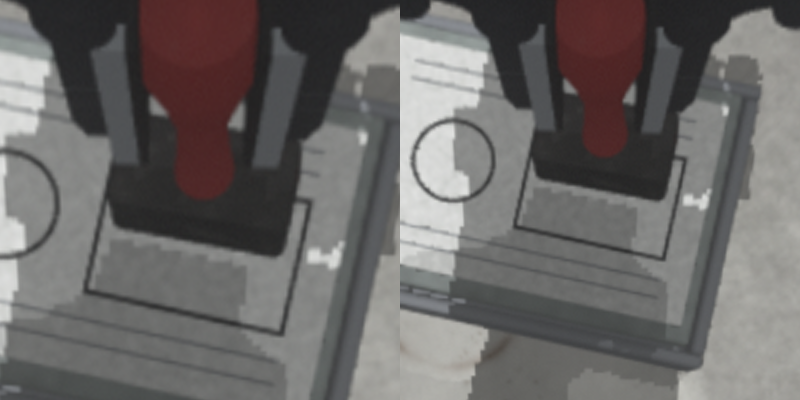

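The frame centre is at about (600, 192) in the right panel, which is world (0.462, 0.012) and agrees with earlier readings. The stamp foot is about 2° off the frame and its centre is within 2 mm of the TCP. I'll apply a small correction and approach slowly.

Emit:
arm_command:
  steps:
    - {"translation": [-0.0015,0.0015,0.02],"twist": [0,0,0.03],"fingers": -1}
    - {"translation": [-0.0015,0.0015,0.04],"twist": [0,0,0.03],"fingers": -1}
    - {"translation": [-0.0015,0.0015,0.048],"twist": [0,0,0.03],"fingers": -1}
    - {"translation": [-0.0015,0.0015,0.05],"twist": [0,0,0.03],"fingers": -1}
    - {"translation": [-0.0015,0.0015,0.052],"twist": [0,0,0.03],"fingers": -1}

```text
time: 8.5
eef_pos: [0.4606, 0.0145, 0.0695]
tcp_rot: [0.027, 1.0, -0.0, 0.0]
contact_force: [0.1, -0.0, 0.6]
opening: 0.219
finger_force: 49.8
```

Emit:
arm_command:
  steps:
    - {"translation": [0,0,0.0015],"twist": [0,0,0],"fingers": -1}
    - {"translation": [0,0,0.003],"twist": [0,0,0],"fingers": -1}
    - {"translation": [0,0,0.004],"twist": [0,0,0],"fingers": -1}
    - {"translation": [0,0,0.004],"twist": [0,0,0],"fingers": -1}

```text
time: 9.0
eef_pos: [0.4608, 0.0144, 0.0669]
tcp_rot: [0.027, 1.0, -0.0, 0.001]
contact_force: [-1.4, -0.6, 4.8]
opening: 0.217
finger_force: 50.1
```

Emit:
arm_command:
  steps:
    - {"translation": [0,0,0.0015],"twist": [0,0,0],"fingers": -1}
    - {"translation": [0,0,0.003],"twist": [0,0,0],"fingers": -1}
    - {"translation": [0,0,0.003],"twist": [0,0,0],"fingers": -1}
    - {"translation": [0,0,0.003],"twist": [0,0,0],"fingers": -1}

```text
time: 9.5
eef_pos: [0.461, 0.0142, 0.065]
tcp_rot: [0.027, 1.0, -0.0, 0.001]
contact_force: [-1.3, -0.2, 7.3]
opening: 0.219
finger_force: 50.2
```

Run:
```python
from h import *
s=get_state();w=read_camera("wrist");p=read_camera("scene")
e=s["eef_pos"];print(s["time"],e,s["tcp_rot"],s["contact_force"],s["finger_force"],abs(s["dq"]).max())
c=np.zeros((400,800,3),np.uint8);c[:,:400]=ortho(w,s,e[:2],.05,.0295,4000)
c[:,400:]=cv2.resize(p["pixels"][180:240,290:350,::-1],(400,400),interpolation=cv2.INTER_CUBIC);cv2.imwrite("pics/f2.png",c)
```

```text
9.5 [0.46103785 0.01423554 0.06496451] [ 2.71816242e-02  9.99630248e-01 -2.55112174e-04  6.79769820e-04] [-1.29877511 -0.17023501  7.28685693] 50.231528067961335 0.0017597606313598173
```

View pics/f2.png

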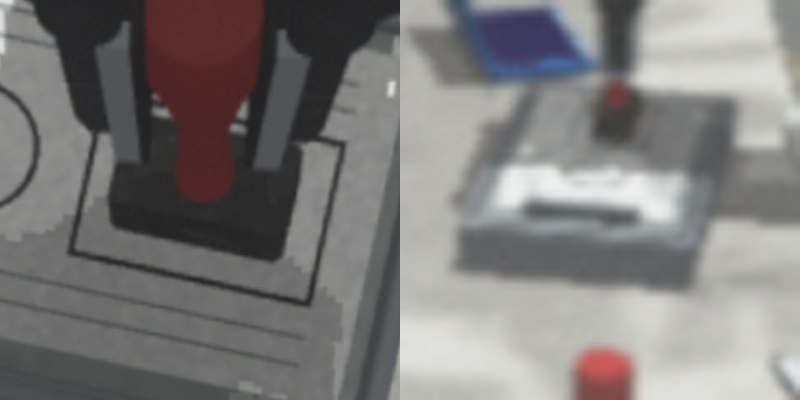

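The stamp sits centred in the frame: the gaps to the front and right frame lines are about 34 px each, or 8.5 mm as designed. It is square within 1°, the sink is about 4.5 mm, and the force is about 7.5 N. Handing in.

```bash
python3 -c "
from plant import *
print(sign_off())"
```

```text
the job is handed in; nothing more can be done
None
```

The job is handed in: I inked the stamp on the larger open pad and left it gripped and pressed in the oblong frame, centred to about 1 mm and square to about 1°, with the platform sunk about 4.5 mm at about 7.5 N; the hand-in gave no verdict.

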